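# Present a seal blank to the side loupe on a spring slide

### The job

With the tongs from the wooden stand, never with the robot's own fingers, pick up the small round brass blank (the slim upright one, not the square block or the flat disc) and stand it in the round nest of the spring slide without dropping it, then put the tongs back upright in their stand. Next pull the slide out by its wooden handle until the blank is in line with the needle of the side loupe, and finish while still holding the handle there, against the spring, for the engraver to look. Leave the other things on the bench where they are.

Things in the scene. Friction and masses are not known exactly. Their poses are not given: they have to be found in the camera images.
- stand: Fixed wooden block, 50 (x) x 72 (y) x 50 mm high, with one rectangular pocket in its top, 19 (x) x 42 (y) mm and 40 mm deep, mouth chamfered 2 mm, in which the tongs stand. Origin: centre of the underside, on the bench; z up. Its pocket floor is 10 mm above the bench.
- tongs: Loose steel spring tongs, 130 g, standing tips down in the stand, 127 mm tall. Origin: midway between the tips at their lower end; z runs up to the bow, y is the line along which the legs close (the stand's y while in it). Below 66 mm the legs are 12 mm wide (x), 34 mm over the outside and 24 mm apart inside when open, flat inside. Put back, the origin is 10 mm above the bench.
- tongs_grip (a point): On the tongs' axis, 90 mm above the tips: squeeze here from above, across y. Flat leg faces 14 mm wide (x), 68 to 110 mm above the tips, outer faces 40 mm apart when open. A small cross-piece between the legs at 97 to 109 mm, a thin bow up to 127 mm.
- tong_left (a joint): How far each leg is squeezed inward, m, 0 open to 0.008; both legs move equally and stay parallel. Springs open by itself: each leg pushes out with 4 N when open, 5.5 N at 0.005. Held at 36 to 37 mm over the grip faces the tongs stay in the gripper with the tips about 20 mm apart; closing with 30 N grips the blank. Ease off to 36 mm to free the blank; opening past 40 mm drops the tongs.
- blank: The small round brass blank: upright plain cylinder 14 mm in diameter, 24 mm tall, 31 g, standing on the bench. Origin: centre of its underside, z up. To seat it, the tongs must hold it by its upper part: the lowest 8 mm go into the nest, so keep the tong tips about 10 to 14 mm above its underside.
- square_blank: Bystander: square brass block 20 x 20 x 18 mm on the bench, origin at its underside. Leave alone.
- disc_blank: Bystander: flat brass disc 28 mm in diameter, 8 mm thick on the bench, origin at its underside. Leave alone.
- rig: Fixed bed of the inspection slide: steel plate 64 mm wide (y), from 70 mm in front (-x) of the origin to 95 mm behind it, 10 mm high, rails to 22 mm, grey spring housing 44 mm high at the back. Origin on the bench straight below the nest's rest position; the slide pulls out along its -x axis; z up.
- carriage: The aluminium slide with its wooden handle, resting on the bed; origin 12 mm above the bench under the nest. It pulls out along the rig's -x up to 80 mm (end stop). A spring always pulls it back: 4 N at rest plus 0.8 N per 10 mm; let go, it returns by itself. A flat arm 30 mm wide, top 22 mm above the bench, joins the nest block to the handle.
- nest (a point): Centre of the floor of the round nest in the slide: hole 22 mm in diameter, 8 mm deep, mouth chamfered 2 mm. The floor is 20 mm above the bench, the slide's top face 28 mm; the nest block is 60 (x) x 44 (y) mm, with thin black lines beside the nest. Moves with the slide; its axes are parallel to the rig's.
- handle_top (a point): Centre of the top face of the wooden handle, an upright block at the front end of the slide, 12 mm along the pull (x) x 28 mm wide (y), top 65 mm above the bench, 115 mm in front (-x) of the nest. Moves with the slide. Pinch it from above along the pull (or across), finger tips 25 to 30 mm below this point.
- mark (a point): Tip of the steel needle of the side loupe (black lens tube 26 mm across on a fixed foot, on the slide's +y side, 53 mm high, 47 to 77 mm from its centre line). Tip: 26.5 mm to +y of the centre line, 29 mm above the bench, 35 to 60 mm in front (-x) of the nest at rest. The slide is at the mark when nest and needle tip agree along the rig's x axis (the point's own x is parallel).
- ink: Bystander: ink jar, 58 mm across, 55 mm high. Leave alone.
- ink_cap: Bystander: black ring-shaped cap, 28 mm across, 13 mm high. Leave alone.
- graver_a: Bystander: graver lying on the right front, mushroom handle 27 mm thick, about 120 mm long. Leave alone.
- graver_b: Bystander: graver lying on the left, as the other. Leave alone.
- cards: Bystander: stack of cards 90 x 130 x 22 mm. Leave alone.
Things that resemble listed ones, but are neither listed nor needed, are in the scene too. What is meant by the tongs is not green, pink or red, and is the larger of those in its own colour.

How it is judged:
By the outcome, as a careful person would: the job done as asked, in the order asked, and still so for the second after the job is handed in, while the arm keeps its last pose, push and grip.
It also fails if it takes over 56 s, if anything falls off the work surface, if the arm or the gripper's body presses on something with over 40 N, if the wrist force passes 120 N, or if a joint passes its speed limit or range.

### The arm

A 6-joint arm with a two-finger parallel gripper is mounted at the origin on the work surface. World frame = base frame: x ahead of the robot, y to its left, z up, the work surface at z = 0. Lengths are in m, angles in rad, forces in N, time in s.
With the tool pointing down it reaches from about 0.275 to 0.775 m from the base axis. Payload 14.6 kg.
Tool frame: the origin (TCP) lies between the finger pads, 19 mm behind the fingertips; this is the grasp point; z points along the fingers, y is the line along which they close (so a half turn about z gives the same grasp; the last joint's range is limited). The gripper opens to 85 mm and grips with 20 to 120 N. Pads are 22 mm wide; open, the fingers measure 114 mm over their backs; the gripper's body (76 mm by 85 mm) begins 54 mm behind the grasp point. The pads swing forward as they close: fully open they stand 13 mm farther back than shut.
Start: joints at [-1.26, 0.263, -0.048, 1.259, 0, 1.415], TCP at [0.236, -0.469, 0.25] pointing down, gripper open.
Joint ranges: [-2.65, 2.65], [-0.89, 1.7], [-1.18, 1.37], [-2.13, 2.11], [-1.35, 1.29], [-3.14, 3.14]. Speed limits (rad/s): [1.89, 1.89, 2.57, 2.79, 3.14, 3.14].

### API

Orientations are given as a 3x3 rotation matrix whose columns are the frame's x, y, z axes.
In Python, from station import env, viewer gives the robot as it stands. The module is installed in compiled form; this text tells all that it offers.
- The arm moves only by the tool jog_arm, never from a script. Its argument "increments" is one flat list of numbers, 7 for each row, row after row: the shift along the tool's x, y, z in mm, then the turn, a rotation vector about the tool's x, y, z in degrees, then the finger opening in mm, from 0 to 85.4. A call has 1 to 8 rows; each row shifts and turns the commanded pose from where the row before left it, along the tool's axes as they then stand; what a row does not reach is not made up. A row lasts 1/12 s, in which the tool goes at most 41.7 mm and 7.16 degrees, less where a joint would pass 70% of its speed; a pose out of reach is approached as far as the arm can. A call is refused whole if a number of a shift passes 41.7 or a number of a turn 7.16, either way. A call with a gripper value outside its range is refused whole. The fingers move at their own pace and stop on an object; "force" is the grip in N (left out, the last holds). Time passes only in rows, so rows that do not move let the fingers close. It gives the time, the measured TCP pose, the force, the opening and the grip force at its end, in the units of the state.
- env.get_state(): the state, without advancing time (a new reading comes with each control period).
- viewer.snapshot(name): name is "scene" or "top" or "wrist"; returns a dict with "frame" (384x512x3 uint8, red, green, blue), "intrinsics" (3x3 intrinsics, pixels), "dist_coeffs" ([k1, k2, p1, p2, k3] as OpenCV has them; the pictures are not rectified), "R" (3x3) and "t" (3): a world point X has camera coordinates R X + t. Camera axes: x right, y down, z forward; pixel columns grow to the right and rows downward; lengths in m; the calibration is good to about 2 mm. A picture is of the moment at which its call begins. There is no depth.
- env.job_done(): hands the job in; it is judged then, once.
Trained networks look in a picture, given as the dict that the camera call returned (one of the last four; its "shot" number tells which), for a name from the list of things; names that differ only in an ending like _2 or _b are one class to them, and where a whole thing is asked for, a point or a joint stands for the part that bears it (a point fixed in the world has none). Each returns a list of dicts, best first, with "p" (0 to 1); they miss things now and then, are a little off and sometimes report something else, mostly with a low value. They report only what shows in the picture. A call takes as long as a camera call. They do not tell look-alikes from the thing itself.
- viewer.boxes_of(picture, thing): "position" ([x, y, z] in m, in the coordinates of the camera as it stood for that picture, good to about 4 mm: the middle of the surface that is visible of it).
- viewer.masks_of(picture, thing): "region" (384x512 bool, what is visible of it).
The state is a dict: "clock": time; "qpos": joint angles; "joint_vel": joint speeds; "tau": joint torques, N m; "eef_pos": TCP position; "tcp_rot": TCP orientation; "ft_force": force on the tool from outside, world axes, zero at the start; "wrist_torque": the same for the moment, N m; "grip_width": finger opening in m; "gripper_force": force on a finger pad.
Only numpy, scipy, OpenCV 4.12 (cv2) and the standard library are available. Lean on these libraries where they do the work, as an engineer would, in place of code of your own. Each camera call takes 0.05 s, during which the arm holds its last target. There are 200 camera calls.

## Working session

There is one attempt and no reset: what is moved stays moved. The work goes in short steps, Python scripts to look and compute and a tool call to move; the robot and the scene stay as the last step left them, time stands still between calls to the robot, and variables do not carry over. Pictures are saved under pics/ and viewed, at most 10 in all, crops included, and the job is handed in when it is done.

Besides the shell and the picture viewer there is one more tool, called after ">>>" as a command line: name --argument value ..., lists and objects as JSON in quotes. jog_arm: Moves the arm, as the interface text tells. Its arguments: {"type":"object","properties":{"increments":{"type":"array"},"force":{"type":"number"}},"required":["increments"]}

```bash
mkdir -p pics; cat > h.py <<'E'
import numpy as np, cv2
from station import env, viewer
def snap(n,f=None):
    s=viewer.snapshot(n)
    if f: cv2.imwrite('pics/'+f,s['frame'][:,:,::-1])
    return s
def ray(s,uv):
    R=np.array(s['R']);t=np.array(s['t'])
    p=cv2.undistortPoints(np.array(uv,float).reshape(-1,1,2),np.array(s['intrinsics'],float),np.array(s['dist_coeffs'],float)).reshape(-1,2)
    d=np.c_[p,np.ones(len(p))]@R
    return -R.T@t,d
def atz(s,uv,z):
    c,d=ray(s,uv); return c+d*((z-c[2])/d[:,2])[:,None]
def proj(s,X):
    R=np.array(s['R']);t=np.array(s['t'])
    return cv2.projectPoints(np.array(X,float).reshape(-1,1,3),cv2.Rodrigues(R)[0],t,np.array(s['intrinsics'],float),np.array(s['dist_coeffs'],float))[0].reshape(-1,2)
def w(s,p): return np.array(s['R']).T@(np.array(p)-np.array(s['t']))
E
python3 - <<'E'
from h import *
np.set_printoptions(precision=4,suppress=True)
A=[]
for c in('scene','top'):
    s=snap(c,c+'1.png')
    print(c,-np.array(s['R']).T@np.array(s['t']))
    for n in('tongs','stand','blank','nest','handle_top','rig','mark'):
        print(n,[(round(float(d['p']),2),w(s,d['position']).round(3).tolist(),proj(s,w(s,d['position']))[0].round().tolist()) for d in viewer.boxes_of(s,n)[:4]])
    A.append(cv2.imread('pics/'+c+'1.png'))
print(env.get_state())
E
```

```text
scene [ 0.9129 -0.6777  0.6861]
tongs [(0.87, [0.528, -0.441, 0.077], [143.0, 307.0]), (0.69, [0.395, -0.424, 0.073], [101.0, 276.0]), (0.67, [0.459, -0.272, 0.071], [171.0, 240.0]), (0.62, [0.451, -0.357, 0.07], [143.0, 264.0])]
stand [(0.82, [0.544, -0.35, 0.04], [181.0, 287.0]), (0.56, [0.528, -0.339, 0.102], [174.0, 262.0])]
blank [(0.24, [0.542, -0.349, 0.041], [180.0, 286.0])]
nest [(0.95, [0.581, 0.188, 0.026], [296.0, 169.0])]
handle_top [(0.96, [0.581, 0.194, 0.023], [297.0, 168.0])]
rig [(0.68, [0.623, 0.21, 0.024], [311.0, 169.0]), (0.16, [0.576, 0.188, 0.024], [295.0, 169.0])]
mark [(0.44, [0.578, 0.189, 0.022], [295.0, 169.0])]
top [ 0.3615 -0.0175  1.2342]
tongs [(0.69, [0.524, -0.343, 0.104], [359.0, 196.0])]
stand [(0.91, [0.521, -0.326, 0.049], [350.0, 199.0])]
blank [(0.59, [0.732, -0.2, 0.056], [309.0, 136.0]), (0.24, [0.531, 0.24, 0.048], [175.0, 197.0])]
nest [(0.96, [0.584, 0.195, 0.021], [191.0, 182.0])]
handle_top [(0.7, [0.583, 0.202, 0.02], [189.0, 183.0])]
rig [(0.79, [0.612, 0.212, 0.02], [186.0, 174.0]), (0.24, [0.695, -0.345, 0.017], [350.0, 150.0])]
mark [(0.54, [0.533, 0.242, 0.047], [175.0, 197.0])]
{'clock': 0.8, 'qpos': array([-1.2603,  0.2631, -0.0483,  1.2594,  0.    ,  1.4155]), 'joint_vel': array([-0.0008, -0.0006, -0.0007, -0.0003,  0.0001,  0.0011]), 'tau': array([  0.0028, -63.7403,  38.4753,   0.0011,   0.    ,   0.    ]), 'eef_pos': array([ 0.2358, -0.4691,  0.25  ]), 'tcp_rot': array([[ 0.8935,  0.4491,  0.    ],
       [ 0.4491, -0.8935,  0.0001],
       [ 0.    , -0.    , -1.    ]]), 'ft_force': array([-0.6383,  0.762 , -1.499 ]), 'wrist_torque': array([-0.0274,  0.0067,  0.005 ]), 'gripper_force': 0.0, 'grip_width': 0.08539868192050631}
```

```bash
python3 - <<'E'
import cv2
for c in('scene','top'):
    i=cv2.imread(f'pics/{c}1.png'); cv2.imwrite(f'pics/{c}1b.png',cv2.resize(i,(800,600),interpolation=cv2.INTER_CUBIC))
E
```

```text
(no output)
```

View pics/scene1b.png

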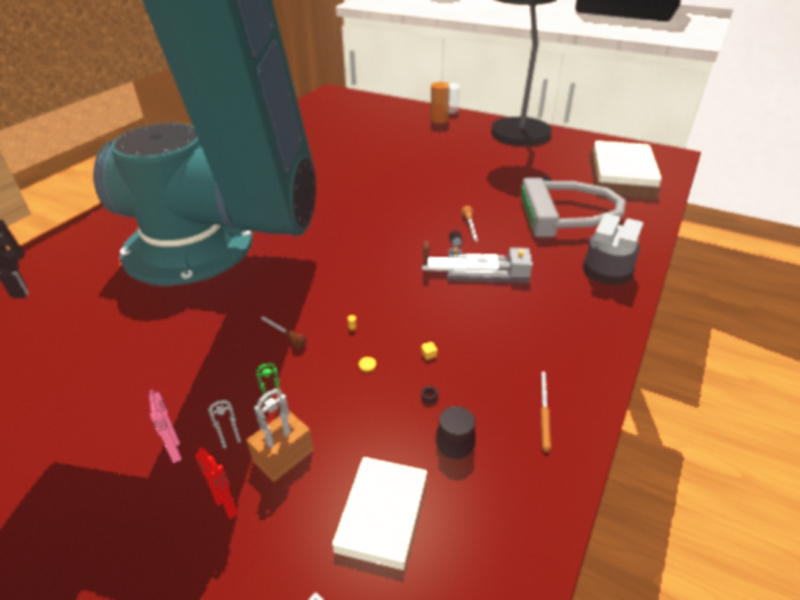

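View pics/top1b.png

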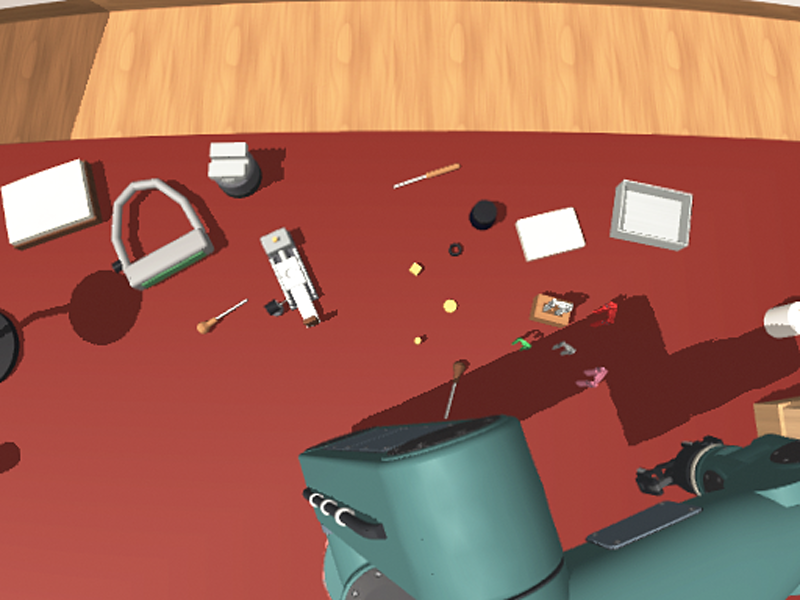

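```bash
cat >> h.py <<'E'
def yaw(): R=env.get_state()['tcp_rot']; return np.degrees(np.arctan2(R[1,0],R[0,0]))
def go(target,yw=None):
    """tool-axis shift (mm) from the present pose, and turn about tool z (deg) to reach yw (x-axis yaw) after the shift"""
    s=env.get_state(); R=np.array(s['tcp_rot']); d=R.T@(np.array(target)-s['eef_pos'])*1000
    print('shift',d.round(1),'turn',None if yw is None else round(-((yw-yaw()+90)%180-90),1),'yaw',round(yaw(),1),'q6deg',np.degrees(s['qpos'][5]).round(1))
E
python3 - <<'E'
from h import *
np.set_printoptions(precision=4,suppress=True)
s=snap('wrist')
st=env.get_state();R=st['tcp_rot']
c=-np.array(s['R']).T@np.array(s['t'])
print('cam in tool',R.T@(c-st['eef_pos']),(np.array(s['R'])@R).round(3),s['intrinsics'])
t=snap('top')
k=.64
for n,uv,z in(('blank',(419,340),.024),('stand',(553,308),.06),('nest',(290,275),.028),('handle',(313,321),.065),('housing',(277,240),.044)):
    print(n,atz(t,[(uv[0]*k,uv[1]*k)],z))
go([.48,-.33,.30],0)
E
```

```text
cam in tool [ 0.0712 -0.0009 -0.1241] [[-0.001  1.    -0.001]
 [-0.96  -0.001 -0.28 ]
 [-0.28   0.001  0.96 ]] [[337.1769   0.     258.4152]
 [  0.     337.1769 194.8732]
 [  0.       0.       1.    ]]
blank [[ 0.4658 -0.0614  0.024 ]]
stand [[ 0.5269 -0.3378  0.06  ]]
nest [[0.6048 0.2116 0.028 ]]
handle [[0.5018 0.1552 0.065 ]]
housing [[0.6776 0.2385 0.044 ]]
shift [280.7 -14.6 -50. ] turn 26.7 yaw 26.7 q6deg 81.1
```

>>> jog_arm --increments '[20, -2, -6, 0, 0, 0, 85, 36, -2, -8, 0, 0, 0, 85, 40, -2, -8, 0, 0, 0, 85, 40, -2, -8, 0, 0, 0, 85, 40, -2, -8, 0, 0, 0, 85, 40, -2, -6, 0, 0, 0, 85, 40, -2, -6, 0, 0, 0, 85, 25, 0, 0, 0, 0, 0, 85]'

```text
clock: 1.57
eef_pos: [0.4834, -0.3283, 0.301]
tcp_rot: [[0.893, 0.451, 0.002], [0.451, -0.893, -0.001], [0.001, 0.001, -1.0]]
ft_force: [-0.2, -1.5, -0.2]
grip_width: 0.0848
gripper_force: 0.0
```

>>> jog_arm --increments '[0, 0, 0, 0, 0, 5, 85, 0, 0, 0, 0, 0, 7, 85, 0, 0, 0, 0, 0, 7, 85, 0, 0, 0, 0, 0, 5, 85, 0, 0, 0, 0, 0, 2.7, 85, 0, 0, 0, 0, 0, 0, 85]'

```text
clock: 2.07
eef_pos: [0.4806, -0.3303, 0.2999]
tcp_rot: [[1.0, -0.002, -0.0], [-0.002, -1.0, 0.0], [-0.0, -0.0, -1.0]]
ft_force: [-0.3, -0.4, 0.3]
grip_width: 0.0852
gripper_force: 0.0
```

```bash
python3 - <<'E'
from h import *
np.set_printoptions(precision=4,suppress=True)
s=snap('wrist','w1.png'); i=cv2.imread('pics/w1.png'); cv2.imwrite('pics/w1b.png',cv2.resize(i,(800,600),interpolation=cv2.INTER_CUBIC))
for n in('tongs','stand'):
    for d in viewer.boxes_of(s,n)[:4]: print(n,d['p'],w(s,d['position']),proj(s,w(s,d['position']))*800/512)
print(env.get_state()['eef_pos'],yaw())
np.save('w1.npy',dict(s),allow_pickle=True)
E
```

```text
tongs 0.96 [ 0.4586 -0.2728  0.0741] [[320.9258 292.2587]]
tongs 0.92 [ 0.5148 -0.439   0.1065] [[586.4439 214.0752]]
tongs 0.85 [ 0.4499 -0.3578  0.0743] [[444.5799 304.0552]]
tongs 0.8 [ 0.5305 -0.342   0.1186] [[425.0946 189.4274]]
stand 0.66 [ 0.5326 -0.333   0.0534] [[408.1525 179.6949]]
stand 0.62 [ 0.5294 -0.3376  0.1221] [[417.4834 191.9639]]
[ 0.4806 -0.3304  0.3   ] 0.09888097370174313
```

View pics/w1b.png

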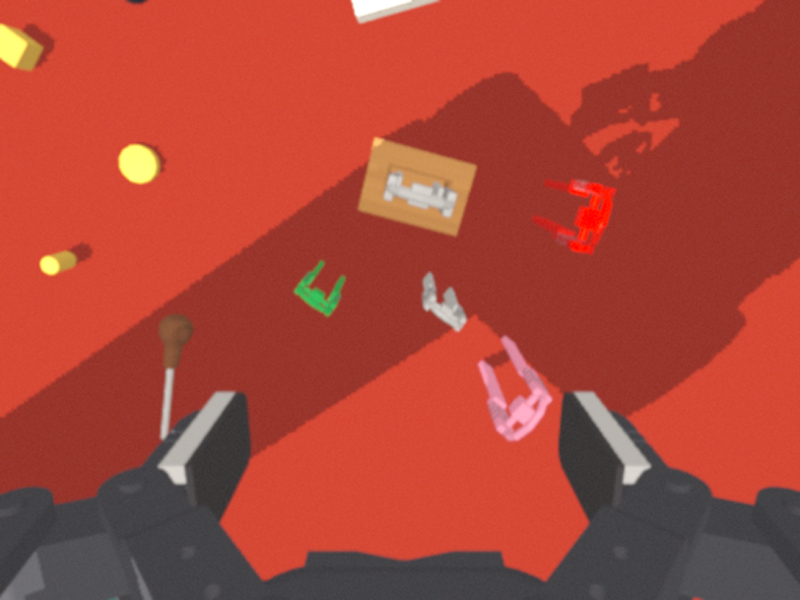

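```bash
cat >> h.py <<'E'
def rectfit(s,mask,z):
    c=max(cv2.findContours(mask.astype(np.uint8),0,cv2.CHAIN_APPROX_NONE)[0],key=cv2.contourArea)
    P=atz(s,c.reshape(-1,2),z)[:,:2]*1000
    return cv2.minAreaRect(P.astype(np.float32)),cv2.boundingRect(c)
E
python3 - <<'E'
from h import *
np.set_printoptions(precision=4,suppress=True)
s=np.load('w1.npy',allow_pickle=True).item()
f=np.array(s['frame']); hsv=cv2.cvtColor(f,cv2.COLOR_RGB2HSV)
print(hsv[100,265],hsv[140,250],hsv[145,275],hsv[120,268], hsv[165,28])
o=cv2.inRange(hsv,(11,80,60),(19,255,255)); print(rectfit(s,o,.05))
y=cv2.inRange(hsv,(24,100,100),(35,255,255))
for c in cv2.findContours(y,0,2)[0]:
    r=cv2.boundingRect(c); print(r,cv2.contourArea(c),atz(s,[(r[0]+r[2]/2,r[1]+r[3]/2)],.012))
P=atz(s,np.array([(375,138),(476,165),(458,236),(359,210)])*.64,.05); print(P,P.mean(0))
g=cv2.inRange(hsv,(0,0,90),(180,60,255)); g[:, :225]=0;g[:,305:]=0;g[:95]=0;g[155:]=0
print(rectfit(s,g,.115), rectfit(s,g,.1))
E
```

```text
[ 15 150 208] [ 10 168 172] [ 15 156 195] [ 18  14 217] [ 28 152 255]
(((527.2429809570312, -338.22967529296875), (72.70527648925781, 50.5065803527832), 74.92588806152344), (229, 88, 76, 63))
(207, 200, 2, 2) 0.0 [[ 0.4236 -0.2651  0.012 ]]
(205, 199, 1, 1) 0.0 [[ 0.4256 -0.262   0.012 ]]
(203, 198, 1, 1) 0.0 [[ 0.427  -0.2595  0.012 ]]
(212, 197, 3, 3) 0.0 [[ 0.4269 -0.2723  0.012 ]]
(201, 197, 1, 1) 0.0 [[ 0.4283 -0.257   0.012 ]]
(215, 195, 1, 1) 0.0 [[ 0.4309 -0.275   0.012 ]]
(197, 194, 2, 2) 0.0 [[ 0.4316 -0.2528  0.012 ]]
(209, 191, 1, 1) 0.0 [[ 0.4362 -0.2676  0.012 ]]
(192, 190, 1, 1) 0.0 [[ 0.4376 -0.2461  0.012 ]]
(211, 188, 1, 1) 0.0 [[ 0.4401 -0.2703  0.012 ]]
(190, 188, 1, 1) 0.0 [[ 0.4402 -0.2437  0.012 ]]
(217, 186, 1, 2) 0.0 [[ 0.4421 -0.2779  0.012 ]]
(204, 185, 1, 1) 0.0 [[ 0.4441 -0.2616  0.012 ]]
(218, 184, 1, 1) 0.0 [[ 0.4453 -0.2793  0.012 ]]
(199, 184, 4, 2) 0.0 [[ 0.4448 -0.2572  0.012 ]]
(188, 184, 2, 3) 0.0 [[ 0.4442 -0.2421  0.012 ]]
(197, 183, 1, 1) 0.0 [[ 0.4467 -0.2529  0.012 ]]
(219, 181, 1, 1) 0.0 [[ 0.4492 -0.2807  0.012 ]]
(215, 181, 1, 1) 0.0 [[ 0.
[... 445 characters left out ...]
 -0.2574  0.012 ]]
(206, 170, 1, 1) 0.0 [[ 0.4634 -0.265   0.012 ]]
(203, 169, 1, 1) 0.0 [[ 0.4647 -0.2614  0.012 ]]
(207, 168, 1, 1) 0.0 [[ 0.4659 -0.2664  0.012 ]]
(26, 164, 12, 11) 83.0 [[ 0.4653 -0.0488  0.012 ]]
(77, 93, 23, 24) 396.0 [[ 0.5425 -0.1298  0.012 ]]
(0, 16, 17, 26) 255.5 [[ 0.6238 -0.0536  0.012 ]]
[[ 0.56   -0.3106  0.05  ]
 [ 0.5421 -0.3795  0.05  ]
 [ 0.4932 -0.3684  0.05  ]
 [ 0.5118 -0.2984  0.05  ]] [ 0.5268 -0.3392  0.05  ]
(((528.1082763671875, -339.3591613769531), (40.65220260620117, 16.73773956298828), 74.24578094482422), (246, 110, 46, 29)) (((526.9773559570312, -339.82269287109375), (42.625675201416016, 17.550256729125977), 74.2458267211914), (246, 110, 46, 29))
```

>>> jog_arm --increments '[0, 0, 0, 0, 0, 5, 85, 0, 0, 0, 0, 0, 6.2, 85, 0, 0, 0, 0, 0, 4, 85, 20, -2, 20, 0, 0, 0, 85, 20, -2.3, 30, 0, 0, 0, 85, 6.9, 0, 30, 0, 0, 0, 75, 0, 0, 20, 0, 0, 0, 70, 0, 0, 0, 0, 0, 0, 70]'

```text
clock: 2.88
eef_pos: [0.5259, -0.3374, 0.1958]
tcp_rot: [[0.965, -0.261, -0.005], [-0.261, -0.965, 0.004], [-0.006, -0.003, -1.0]]
ft_force: [-1.0, 0.1, -0.6]
grip_width: 0.0699
gripper_force: 0.0
```

```bash
python3 - <<'E'
from h import *
s=snap('wrist','w2.png'); i=cv2.imread('pics/w2.png'); cv2.imwrite('pics/w2b.png',cv2.resize(i,(800,600),interpolation=cv2.INTER_CUBIC))
print(env.get_state()['eef_pos'],yaw()); go([.527,-.3385,.1],-15.1)
hsv=cv2.cvtColor(s['frame'],cv2.COLOR_RGB2HSV)
o=cv2.inRange(hsv,(11,80,60),(19,255,255)); print(rectfit(s,o,.05))
E
```

```text
[ 0.5262699  -0.33788279  0.1985362 ] -15.140026775767426
shift [ 1.2  0.6 98.5] turn -0.0 yaw -15.1 q6deg 155.0
(((530.1653442382812, -339.08697509765625), (72.34111785888672, 56.66465759277344), 74.86829376220703), (216, 145, 89, 68))
```

View pics/w2b.png

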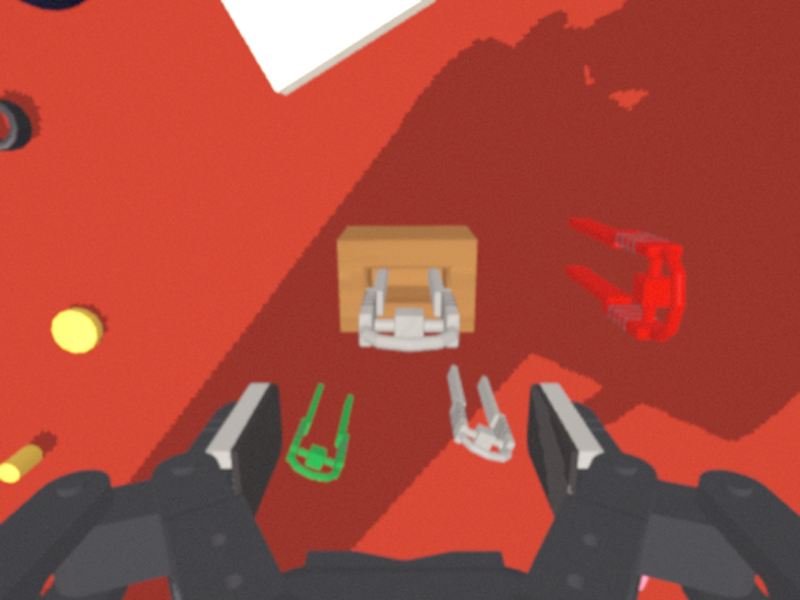

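>>> jog_arm --increments '[1, 0.6, 20, 0, 0, 0, 70, 0, 0, 30, 0, 0, 0, 70, 0, 0, 30, 0, 0, 0, 70, 0, 0, 18.5, 0, 0, 0, 70, 0, 0, 0, 0, 0, 0, 60, 0, 0, 0, 0, 0, 0, 45, 0, 0, 0, 0, 0, 0, 36.3, 0, 0, 0, 0, 0, 0, 36.3]' --force 30

```text
clock: 3.6
eef_pos: [0.5288, -0.3402, 0.1041]
tcp_rot: [[0.965, -0.262, 0.003], [-0.262, -0.965, -0.002], [0.003, 0.002, -1.0]]
ft_force: [-0.5, 1.0, 9.3]
grip_width: 0.0365
gripper_force: 6.3
```

>>> jog_arm --increments '[0, 0, 0, 0, 0, 0, 36.3, 0, 0, 0, 0, 0, 0, 36.3, 0, 0, 0, 0, 0, 0, 36.3]'

```text
clock: 3.85
eef_pos: [0.5288, -0.3402, 0.1041]
tcp_rot: [[0.965, -0.262, 0.003], [-0.262, -0.965, -0.003], [0.004, 0.002, -1.0]]
ft_force: [-0.4, -0.2, 8.5]
grip_width: 0.0364
gripper_force: 6.3
```

>>> jog_arm --increments '[0, 0, -4, 0, 0, 0, 36.3, 0, 0, -8, 0, 0, 0, 36.3, 0, 0, -12, 0, 0, 0, 36.3, 0, 0, -14, 0, 0, 0, 36.3, 0, 0, -14, 0, 0, 0, 36.3, 0, 0, -14, 0, 0, 0, 36.3, 0, 0, -10, 0, 0, 0, 36.3, 0, 0, 0, 0, 0, 0, 36.3]'

```text
clock: 4.52
eef_pos: [0.5285, -0.34, 0.1803]
tcp_rot: [[0.965, -0.262, 0.003], [-0.262, -0.965, -0.002], [0.003, 0.002, -1.0]]
ft_force: [-0.4, 0.9, -0.2]
grip_width: 0.0368
gripper_force: 4.5
```

```bash
python3 - <<'E'
from h import *
np.set_printoptions(precision=4,suppress=True)
s=snap('wrist','w3.png'); i=cv2.imread('pics/w3.png'); cv2.imwrite('pics/w3b.png',cv2.resize(i,(800,600),interpolation=cv2.INTER_CUBIC))
st=env.get_state();print(st['eef_pos'],yaw(),st['ft_force'],st['wrist_torque'],st['grip_width'])
E
```

```text
[ 0.5282 -0.3397  0.1788] -15.208961393789894 [ 0.2178  0.0908 -1.0354] [0.0046 0.0023 0.0211] 0.036677164016679746
```

View pics/w3b.png

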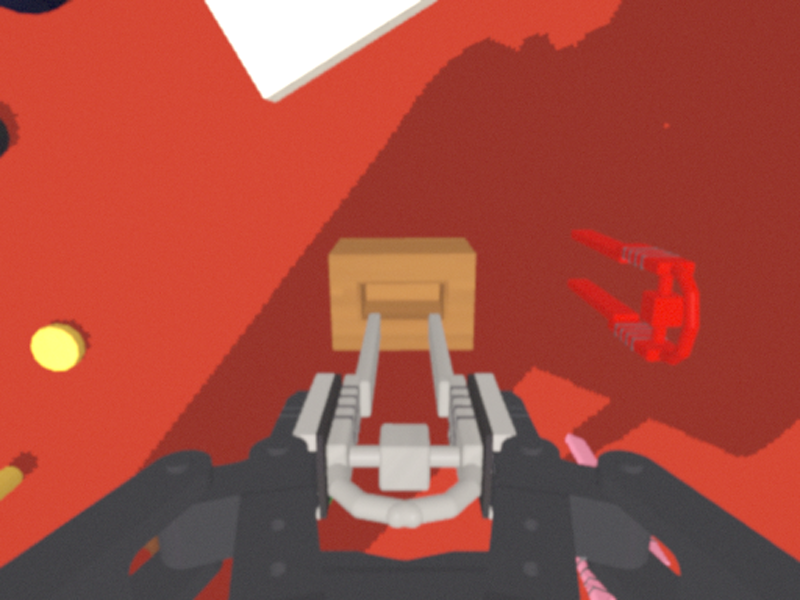

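>>> jog_arm --increments '[0, 0, -5, 0, 0, -4, 36.3, 0, 0, -5, 0, 0, -7, 36.3, 0, 0, -5, 0, 0, -7, 36.3, 0, 0, -5, 0, 0, -7, 36.3, 0, 0, -5, 0, 0, -7, 36.3, 0, 0, -5, 0, 0, -7, 36.3, 0, 0, 0, 0, 0, -7, 36.3, 0, 0, 0, 0, 0, -7, 36.3]'

```text
clock: 5.23
eef_pos: [0.5276, -0.3392, 0.207]
tcp_rot: [[0.787, 0.618, -0.001], [0.618, -0.787, 0.0], [-0.0, -0.001, -1.0]]
ft_force: [-0.9, -0.3, -1.0]
grip_width: 0.0363
gripper_force: 4.5
```

>>> jog_arm --increments '[0, 0, 0, 0, 0, -7, 36.3, 7, -15, 0, 0, 0, 0, 36.3, 10, -30, 0, 0, 0, 0, 36.3, 15, -40, 0, 0, 0, 0, 36.3, 15, -40, 0, 0, 0, 0, 36.3, 15, -40, 0, 0, 0, 0, 36.3, 15, -40, 0, 0, 0, 0, 36.3, 10, -30, 0, 0, 0, 0, 36.3]'

```text
clock: 5.9
eef_pos: [0.4236, -0.1126, 0.2068]
tcp_rot: [[0.709, 0.705, -0.001], [0.705, -0.709, 0.001], [-0.0, -0.001, -1.0]]
ft_force: [1.2, 1.0, -0.9]
grip_width: 0.0364
gripper_force: 4.5
```

>>> jog_arm --increments '[0, -10, 0, 0, 0, 0, 36.3, 0, 0, 0, 0, 0, 0, 36.3, 0, 0, 0, 0, 0, 0, 36.3]'

```text
clock: 6.15
eef_pos: [0.4188, -0.1082, 0.2074]
tcp_rot: [[0.709, 0.705, 0.0], [0.705, -0.709, -0.0], [-0.0, 0.0, -1.0]]
ft_force: [0.7, -0.9, -0.6]
grip_width: 0.0367
gripper_force: 4.5
```

```bash
python3 - <<'E'
from h import *
np.set_printoptions(precision=4,suppress=True)
s=snap('wrist','w4.png'); i=cv2.imread('pics/w4.png'); 
st=env.get_state();R=st['tcp_rot'];print(st['eef_pos'],yaw(),st['ft_force'],st['grip_width'])
hsv=cv2.cvtColor(s['frame'],cv2.COLOR_RGB2HSV)
y=cv2.inRange(hsv,(20,90,90),(35,255,255))
for c in cv2.findContours(y,0,2)[0]:
    if cv2.contourArea(c)>30:
        r=cv2.boundingRect(c); print(r,cv2.contourArea(c),atz(s,[(r[0]+r[2]/2,r[1]+r[3]/2)],.012))
for h in(.09,.094,.1):
    q=proj(s,[st['eef_pos']+R@np.array(v) for v in((.006,.0102,h),(.006,-.0102,h))]); print(h,q)
    for p in q: cv2.circle(i,tuple(int(round(v)) for v in p),1,(255,0,255),-1)
for d in viewer.boxes_of(s,'blank')[:3]: print(d['p'],w(s,d['position']))
cv2.imwrite('pics/w4b.png',cv2.resize(i,(800,600),interpolation=cv2.INTER_CUBIC))
E
```

```text
[ 0.4192 -0.1087  0.2074] 44.7801156207177 [-0.0925  0.2134 -0.9801] 0.03629159152296702
(248, 89, 16, 16) 183.0 [[ 0.4673 -0.0564  0.012 ]]
(352, 77, 32, 32) 738.0 [[ 0.5412 -0.1261  0.012 ]]
0.09 [[275.7369 199.2855]
 [245.0191 199.3106]]
0.094 [[275.4359 197.5521]
 [245.236  197.5766]]
0.1 [[275.003  195.0589]
 [245.5479 195.0825]]
0.46 [ 0.4699 -0.0562  0.025 ]
```

View pics/w4b.png

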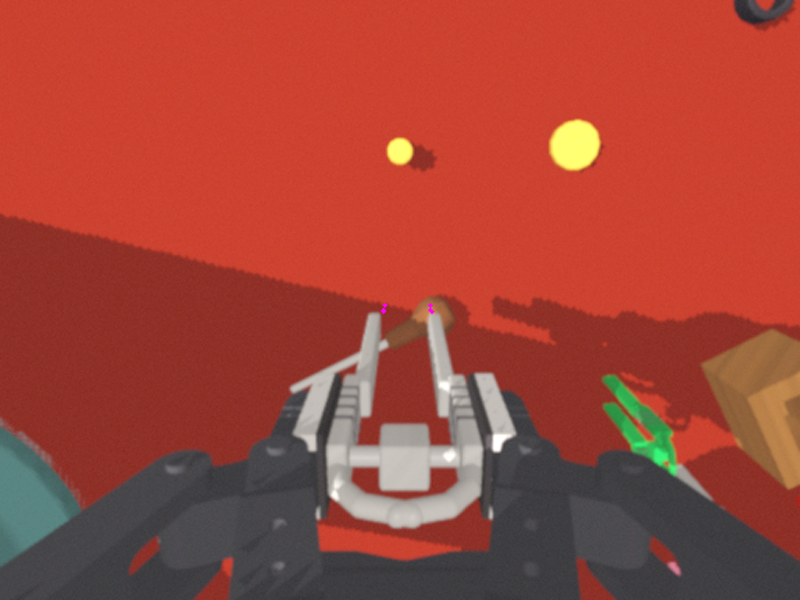

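```bash
python3 - <<'E'
from h import *
np.set_printoptions(precision=4,suppress=True)
s=snap('wrist')
b=atz(s,[(256,97)],.024)[0]; print(b)
R=env.get_state()['tcp_rot']
go(b+R@[.002,0,0]+[0,0,.135-.024])
E
```

```text
[ 0.4679 -0.0572  0.024 ]
shift [73.  -2.6 72.2] turn None yaw 44.7 q6deg 109.9
```

>>> jog_arm --increments '[13, -0.6, 0, 0, 0, 0, 36.3, 30, -1, 5, 0, 0, 0, 36.3, 20, -1, 20, 0, 0, 0, 36.3, 10, 0, 25, 0, 0, 0, 36.3, 0, 0, 20, 0, 0, 0, 36.3, 0, 0, 2, 0, 0, 0, 36.3, 0, 0, 0, 0, 0, 0, 36.3, 0, 0, 0, 0, 0, 0, 36.3]'

```text
clock: 6.97
eef_pos: [0.4691, -0.0555, 0.1362]
tcp_rot: [[0.71, 0.704, 0.0], [0.704, -0.71, -0.0], [0.0, 0.0, -1.0]]
ft_force: [1.0, -0.2, -1.3]
grip_width: 0.0363
gripper_force: 4.5
```

```bash
python3 - <<'E'
from h import *
np.set_printoptions(precision=4,suppress=True)
s=snap('wrist','w5.png'); i=cv2.imread('pics/w5.png')[150:300,170:340]
cv2.imwrite('pics/w5b.png',cv2.resize(i,None,fx=4,fy=4,interpolation=cv2.INTER_CUBIC))
st=env.get_state();R=st['tcp_rot'];print(st['eef_pos'],yaw(),st['ft_force'],st['grip_width'])
hsv=cv2.cvtColor(s['frame'],cv2.COLOR_RGB2HSV)
y=cv2.inRange(hsv,(20,90,90),(35,255,255))
for c in cv2.findContours(y,0,2)[0]:
    if cv2.contourArea(c)>30:
        r=cv2.boundingRect(c); print(r,cv2.contourArea(c))
print(proj(s,[(.4679,-.0572,.024),(.4679,-.0572,0)]))
E
```

```text
[ 0.4693 -0.0555  0.1366] 44.734492323456486 [-0.1564 -1.2292 -1.4768] 0.03692860218726603
(249, 185, 18, 23) 316.0
(371, 172, 38, 35) 982.0
(396, 15, 41, 40) 1256.5
[[259.7427 200.8027]
 [259.5744 191.9174]]
```

View pics/w5b.png

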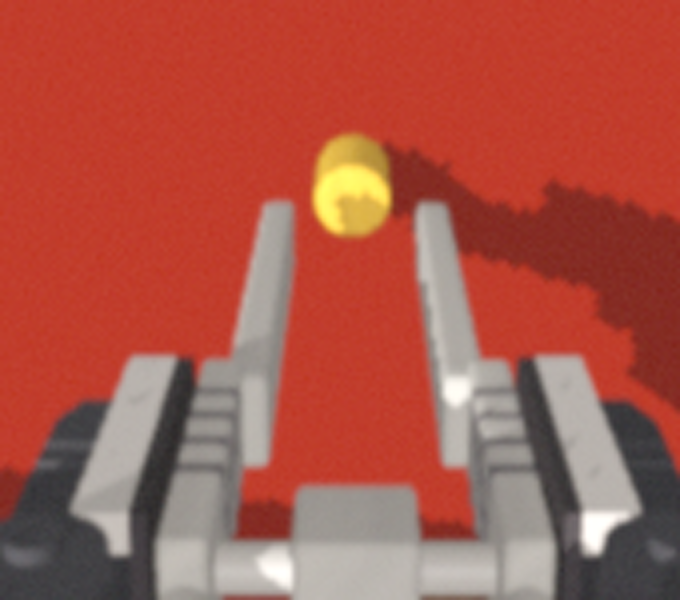

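>>> jog_arm --increments '[0, 0, 6, 0, 0, 0, 36.3, 0, 0, 10, 0, 0, 0, 36.3, 0, 0, 10, 0, 0, 0, 36.3, 0, 0, 4.6, 0, 0, 0, 36.3, 0, 0, 0, 0, 0, 0, 36.3, 0, 0, 0, 0, 0, 0, 36.3]'

```text
clock: 7.52
eef_pos: [0.4687, -0.0549, 0.1052]
tcp_rot: [[0.71, 0.704, 0.0], [0.704, -0.71, -0.0], [0.0, 0.0, -1.0]]
ft_force: [-0.3, 1.0, -1.0]
grip_width: 0.0362
gripper_force: 4.5
```

>>> jog_arm --increments '[0, 0, 0, 0, 0, 0, 33, 0, 0, 0, 0, 0, 0, 30, 0, 0, 0, 0, 0, 0, 26, 0, 0, 0, 0, 0, 0, 24, 0, 0, 0, 0, 0, 0, 24, 0, 0, 0, 0, 0, 0, 24]' --force 30

```text
clock: 8.02
eef_pos: [0.4691, -0.0549, 0.1056]
tcp_rot: [[0.71, 0.705, 0.001], [0.705, -0.71, -0.0], [0.001, 0.001, -1.0]]
ft_force: [-1.9, 0.9, 6.0]
grip_width: 0.0265
gripper_force: 29.1
```

```bash
python3 - <<'E'
from h import *
s=snap('wrist','w6.png'); i=cv2.imread('pics/w6.png')[150:300,170:340]
cv2.imwrite('pics/w6b.png',cv2.resize(i,None,fx=4,fy=4,interpolation=cv2.INTER_CUBIC))
E
```

```text
(no output)
```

View pics/w6b.png

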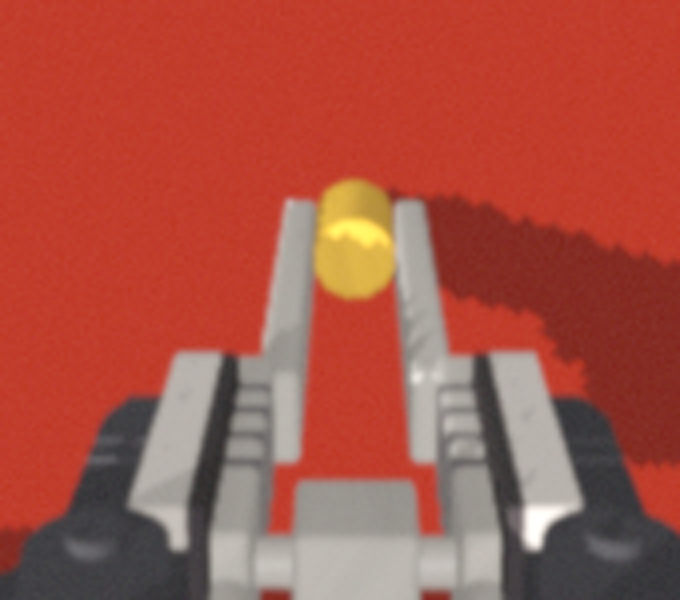

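>>> jog_arm --increments '[0, 0, -5, 0, 0, 0, 24, 0, 0, -10, 0, 0, 0, 24, 0, 0, -15, 0, 0, 0, 24, 0, 0, -20, 0, 0, 0, 24, 0, 0, -20, 0, 0, 0, 24, 0, 0, -15, 0, 0, 0, 24, 0, 0, -10, 0, 0, 0, 24, 14, -7, 0, 0, 0, 0, 24]'

```text
clock: 8.73
eef_pos: [0.4742, -0.0413, 0.2024]
tcp_rot: [[0.711, 0.703, 0.003], [0.703, -0.711, -0.001], [0.001, 0.003, -1.0]]
ft_force: [0.5, -0.1, -0.9]
grip_width: 0.0265
gripper_force: 29.9
```

>>> jog_arm --increments '[25, -11, 0, 0, 0, 0, 24, 30, -13, 0, 0, 0, 0, 24, 30, -13, 0, 0, 0, 0, 24, 30, -13, 0, 0, 0, 0, 24, 30, -13, 0, 0, 0, 0, 24, 30, -13, 0, 0, 0, 0, 24, 20, -10, 0, 0, 0, 0, 24, 5, 0, 0, 0, 0, 0, 24]'

```text
clock: 9.4
eef_pos: [0.5555, 0.1652, 0.2]
tcp_rot: [[0.708, 0.706, 0.0], [0.706, -0.708, 0.001], [0.001, -0.0, -1.0]]
ft_force: [-0.2, 0.3, -2.2]
grip_width: 0.0263
gripper_force: 29.9
```

>>> jog_arm --increments '[0, 0, 0, 0, 0, 0, 24, 0, 0, 0, 0, 0, 0, 24]'

```text
clock: 9.57
eef_pos: [0.5548, 0.1617, 0.2]
tcp_rot: [[0.709, 0.705, -0.0], [0.705, -0.709, -0.0], [-0.0, -0.0, -1.0]]
ft_force: [0.1, 0.2, -1.9]
grip_width: 0.0262
gripper_force: 29.9
```

```bash
python3 - <<'E'
from h import *
np.set_printoptions(precision=4,suppress=True)
s=snap('wrist','w7.png'); i=cv2.imread('pics/w7.png'); np.save('w7.npy',dict(s),allow_pickle=True)
cv2.imwrite('pics/w7b.png',cv2.resize(i,(800,600),interpolation=cv2.INTER_CUBIC))
st=env.get_state();R=st['tcp_rot'];print(st['eef_pos'],yaw(),st['ft_force'],st['grip_width'],st['qpos'])
for n in('nest','handle_top','mark'):
  for d in viewer.boxes_of(s,n)[:2]: print(n,d['p'],w(s,d['position']))
E
```

```text
[0.5547 0.1613 0.2   ] 44.76456440788642 [ 0.1387 -0.0112 -2.1341] 0.02632881853865333 [ 0.142   0.3717 -0.0227  1.1767 -0.0002  2.5023]
nest 0.85 [0.5907 0.1994 0.0268]
nest 0.2 [ 0.6246 -0.0467  0.012 ]
handle_top 0.92 [0.5862 0.1998 0.0302]
handle_top 0.58 [0.5556 0.1649 0.1188]
mark 0.85 [0.5437 0.25   0.0518]
mark 0.15 [0.6082 0.2141 0.0203]
```

View pics/w7b.png

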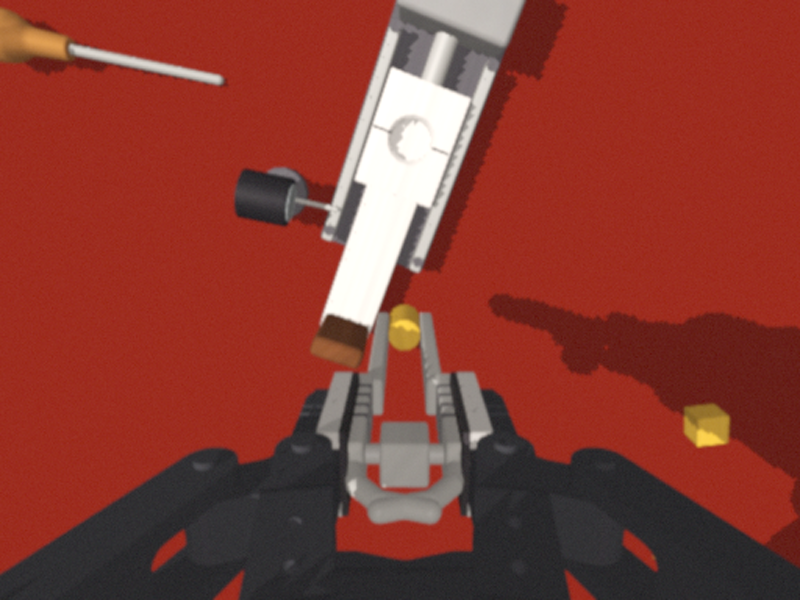

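```bash
python3 - <<'E'
from h import *
np.set_printoptions(precision=4,suppress=True)
s=np.load('w7.npy',allow_pickle=True).item(); i=cv2.imread('pics/w7.png')
C=atz(s,np.array([(396,68),(470,97),(433,208),(357,183)])*.64,.028)
print(C,C.mean(0), np.linalg.norm(np.diff(C,axis=0),axis=1))
print('scribe',atz(s,np.array([(373,127),(448,152),(410,138)])*.64,.028))
print('needle',atz(s,np.array([(341,209)])*.64,.029))
H=atz(s,np.array([(319,333),(367,346),(361,367),(311,353)])*.64,.065);print('handle',H,H.mean(0))
st=env.get_state();R=st['tcp_rot'];p=st['eef_pos']
# blank in hand, bottom z = p.z-.1056
for x in(-.0035,-.0024,-.001):
  print(x,[ (proj(s,p+R@np.array((x,0,.1056-k)))/.64).round(1) for k in(0,.024)])
g=cv2.cvtColor(i,cv2.COLOR_BGR2GRAY)
cv2.imwrite('pics/w7c.png',cv2.resize(i[30:245,190:320],None,fx=2.7*1.7,fy=2.7*1.0*1.0,interpolation=cv2.INTER_CUBIC) if 0 else np.hstack([cv2.resize(cv2.convertScaleAbs(i[30:150,200:310],alpha=.9),None,fx=3.6,fy=4.5,interpolation=cv2.INTER_CUBIC),cv2.resize(i[190:240,190:280],(400,540),interpolation=cv2.INTER_CUBIC)]))
E
```

```text
[[0.6313 0.244  0.028 ]
 [0.6487 0.2066 0.028 ]
 [0.5948 0.1793 0.028 ]
 [0.575  0.2186 0.028 ]] [0.6124 0.2121 0.028 ] [0.0412 0.0604 0.044 ]
scribe [[0.6021 0.2325 0.028 ]
 [0.6214 0.1949 0.028 ]
 [0.612  0.2145 0.028 ]]
needle [[0.5586 0.2152 0.029 ]]
handle [[0.5094 0.1796 0.065 ]
 [0.5217 0.1569 0.065 ]
 [0.5109 0.151  0.065 ]
 [0.4981 0.1751 0.065 ]] [0.51   0.1657 0.065 ]
-0.0035 [array([[406.2, 322.1]]), array([[406.5, 340.2]])]
-0.0024 [array([[406.2, 319.8]]), array([[406.5, 337.7]])]
-0.001 [array([[406.2, 316.9]]), array([[406.5, 334.5]])]
```

View pics/w7c.png

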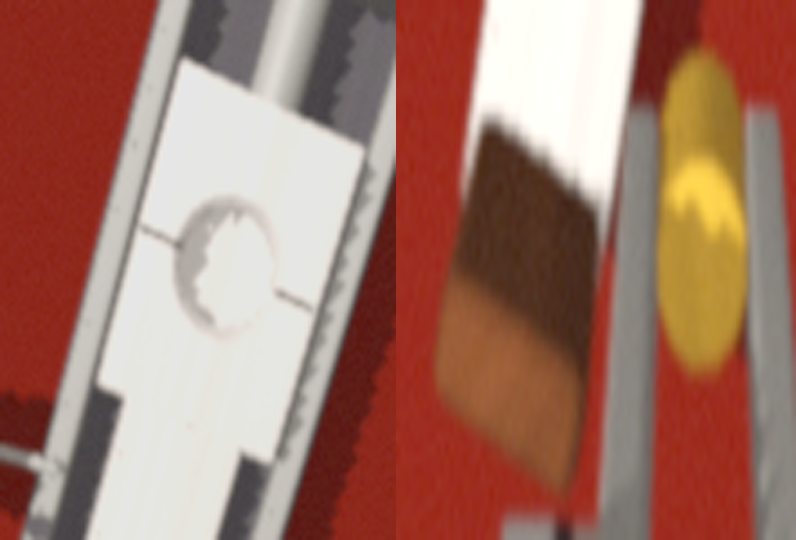

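```bash
cat > pts.py <<'E'
from h import *
np.set_printoptions(precision=4,suppress=True)
s=np.load('w7.npy',allow_pickle=True).item()
C=atz(s,[(250.8,42.9),(301.4,63.3),(276.4,132.7),(226.9,115.6)],.028)
nest=atz(s,[(262.8,89.4)],.028)[0]; needle=atz(s,[(217.2,133.8)],.029)[0]
S=atz(s,[(238.9,80.7),(286.4,98.7)],.028)
H=atz(s,np.array([(319,333),(367,346),(361,367),(311,353)])*.64,.065)
ang=lambda v: np.degrees(np.arctan2(v[1],v[0]))
if __name__=='__main__':
    print('nest',nest,'needle',needle,'C',C,C.mean(0))
    print('angles',ang(C[0]-C[3]),ang(C[1]-C[2]),ang(C[3]-C[2])-90,ang(C[0]-C[1])-90,ang(S[0]-S[1])-90,ang(nest-H.mean(0)))
    a=np.radians(26.5);ex=np.array([np.cos(a),np.sin(a),0]);ey=np.array([-ex[1],ex[0],0])
    print('needle rel',(needle-nest)@ex,(needle-nest)@ey,'handle rel',(H.mean(0)-nest)@ex,(H.mean(0)-nest)@ey)
    R=env.get_state()['tcp_rot']
    go(nest*[1,1,0]-R@[-.002,-.001,0]+[0,0,.150])
E
python3 pts.py
```

```text
nest [0.6117 0.2137 0.028 ] needle [0.5579 0.2158 0.029 ] C [[0.6302 0.2458 0.028 ]
 [0.6484 0.2056 0.028 ]
 [0.5946 0.18   0.028 ]
 [0.5749 0.2204 0.028 ]] [0.612 0.213 0.028]
angles 24.727129826314876 25.47356180488119 25.98110825119987 24.375903220813086 24.896523936391063 25.28630249510597
needle rel -0.04712901663768704 0.025882562933932863 handle rel -0.11239439115451044 0.0023812085402680457
shift [79.5  3.6 50.2] turn None yaw 44.7 q6deg 143.4
```

>>> jog_arm --increments '[10, 0, 0, 0, 0, 0, 24, 20, 1, 0, 0, 0, 0, 24, 25, 1.6, 0, 0, 0, 0, 24, 18, 1, 10, 0, 0, 0, 24, 6.5, 0, 15, 0, 0, 0, 24, 0, 0, 15, 0, 0, 0, 24, 0, 0, 10, 0, 0, 0, 24, 0, 0, 0, 0, 0, 0, 24]'

```text
clock: 10.43
eef_pos: [0.6132, 0.2152, 0.1478]
tcp_rot: [[0.71, 0.704, -0.003], [0.704, -0.71, -0.001], [-0.003, -0.002, -1.0]]
ft_force: [0.2, -0.5, -0.9]
grip_width: 0.0263
gripper_force: 29.9
```

>>> jog_arm --increments '[0, 0, 0, 0, 0, 0, 24, 0, 0, 0, 0, 0, 0, 24]'

```text
clock: 10.6
eef_pos: [0.6143, 0.2153, 0.1509]
tcp_rot: [[0.71, 0.704, 0.001], [0.704, -0.71, 0.0], [0.001, 0.001, -1.0]]
ft_force: [1.0, 0.4, -0.8]
grip_width: 0.0266
gripper_force: 29.9
```

```bash
python3 - <<'E'
from h import *
np.set_printoptions(precision=4,suppress=True)
s=snap('wrist','w8.png'); i=cv2.imread('pics/w8.png')[130:280,175:345]
cv2.imwrite('pics/w8b.png',cv2.resize(i,None,fx=4,fy=4,interpolation=cv2.INTER_CUBIC))
st=env.get_state();R=st['tcp_rot'];print(st['eef_pos'],yaw(),st['ft_force'],st['grip_width'])
print((proj(s,[(.6117,.2137,.028),(.6117,.2137,.02)])-[175,130])*4)
E
```

```text
[0.6143 0.2154 0.151 ] 44.76961789153168 [ 0.196   0.8304 -1.955 ] 0.026476666640870276
[[333.1358 271.6864]
 [333.0673 259.9885]]
```

View pics/w8b.png

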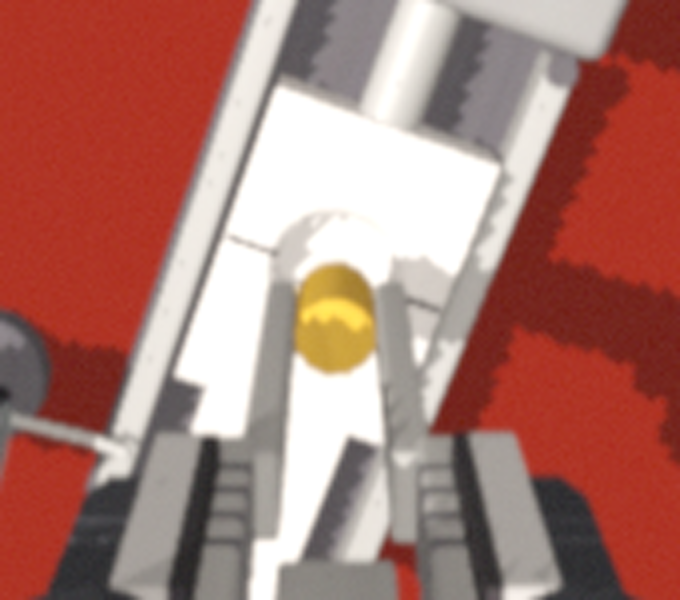

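>>> jog_arm --increments '[0.5, 0, 5, 0, 0, 0, 24, 0, 0, 8, 0, 0, 0, 24, 0, 0, 7, 0, 0, 0, 24, 0, 0, 3, 0, 0, 0, 24, 0, 0, 1, 0, 0, 0, 24, 0, 0, 0, 0, 0, 0, 24]'

```text
clock: 11.15
eef_pos: [0.6141, 0.2158, 0.1257]
tcp_rot: [[0.71, 0.705, -0.0], [0.705, -0.71, 0.0], [-0.0, -0.0, -1.0]]
ft_force: [-1.8, -0.7, 1.6]
grip_width: 0.0266
gripper_force: 30.1
```

>>> jog_arm --increments '[0, 0, 0, 0, 0, 0, 30, 0, 0, 0, 0, 0, 0, 32, 0, 0, 0, 0, 0, 0, 34, 0, 0, 0, 0, 0, 0, 36, 0, 0, 0, 0, 0, 0, 36.3, 0, 0, 0, 0, 0, 0, 36.3]'

```text
clock: 11.65
eef_pos: [0.6143, 0.2158, 0.1258]
tcp_rot: [[0.71, 0.704, -0.0], [0.704, -0.71, -0.0], [-0.0, -0.0, -1.0]]
ft_force: [0.4, -1.0, -0.2]
grip_width: 0.0365
gripper_force: 4.5
```

```bash
cat > yel.py <<'E'
from h import *
np.set_printoptions(precision=4,suppress=True)
s=snap('wrist','y.png')
st=env.get_state();print(st['eef_pos'],st['ft_force'],st['grip_width'])
y=cv2.inRange(cv2.cvtColor(s['frame'],cv2.COLOR_RGB2HSV),(18,90,60),(35,255,255))
for c in cv2.findContours(y,0,2)[0]:
    if cv2.contourArea(c)>60: print(cv2.boundingRect(c),cv2.contourArea(c))
print(proj(s,[(.6117,.2137,z) for z in (.02,.028,.044)]))
E
python3 yel.py
```

```text
[0.6143 0.2158 0.1259] [-0.6824  0.7286 -1.5151] 0.036148352327825546
(248, 196, 21, 27) 419.0
(295, 96, 19, 18) 255.5
[[258.8339 205.1441]
 [258.8644 208.7121]
 [258.9319 216.6005]]
```

>>> jog_arm --increments '[0, 0, -3, 0, 0, 0, 36.3, 0, 0, -5, 0, 0, 0, 36.3, 0, 0, -8, 0, 0, 0, 36.3, 0, 0, -12, 0, 0, 0, 36.3, 0, 0, -18, 0, 0, 0, 36.3, 0, 0, -18, 0, 0, 0, 36.3, 0, 0, -10, 0, 0, 0, 36.3, 0, 0, 0, 0, 0, 0, 36.3]'

```text
clock: 12.37
eef_pos: [0.6152, 0.2161, 0.2026]
tcp_rot: [[0.71, 0.705, 0.004], [0.705, -0.71, 0.001], [0.003, 0.002, -1.0]]
ft_force: [1.1, 0.2, -1.8]
grip_width: 0.0365
gripper_force: 4.5
```

```bash
python3 yel.py; python3 -c "
from h import *
go([.5288,-.3402,.2],-15.2)"
```

```text
[0.6148 0.2159 0.2009] [ 0.2967 -0.4205 -1.8912] 0.03649725582987858
(250, 174, 15, 20) 214.5
(284, 98, 14, 13) 125.5
[[257.666  181.2434]
 [257.6788 183.3291]
 [257.7063 187.829 ]]
shift [-452.9  334.1    0.5] turn 60.0 yaw 44.8 q6deg 147.4
```

>>> jog_arm --increments '[-10, 7.5, 0, 0, 0, 0, 36.3, -20, 15, 0, 0, 0, 0, 36.3, -28, 20.5, 0, 0, 0, 0, 36.3, -32, 23.6, 0, 0, 0, 0, 36.3, -32, 23.6, 0, 0, 0, 0, 36.3, -32, 23.6, 0, 0, 0, 0, 36.3, -32, 23.6, 0, 0, 0, 0, 36.3, -32, 23.6, 0, 0, 0, 0, 36.3]'

```text
clock: 13.08
eef_pos: [0.5715, -0.0542, 0.1989]
tcp_rot: [[0.71, 0.704, -0.002], [0.704, -0.71, 0.0], [-0.001, -0.001, -1.0]]
ft_force: [0.8, -0.2, -0.5]
grip_width: 0.0365
gripper_force: 4.5
```

>>> jog_arm --increments '[-32, 23.6, 0, 0, 0, 0, 36.3, -32, 23.6, 0, 0, 0, 0, 36.3, -32, 23.6, 0, 0, 0, 0, 36.3, -32, 23.6, 0, 0, 0, 0, 36.3, -32, 23.6, 0, 0, 0, 0, 36.3, -32, 23.6, 0, 0, 0, 0, 36.3, -28, 20, 0, 0, 0, 0, 36.3, -15, 10, 0, 0, 0, 0, 36.3]'

```text
clock: 13.75
eef_pos: [0.5252, -0.3432, 0.1984]
tcp_rot: [[0.712, 0.703, -0.001], [0.703, -0.712, 0.0], [-0.001, -0.001, -1.0]]
ft_force: [0.2, 0.0, -1.5]
grip_width: 0.0363
gripper_force: 4.5
```

>>> jog_arm --increments '[0, 0, 0, 0, 0, 5, 36.3, 0, 0, 0, 0, 0, 7, 36.3, 0, 0, 0, 0, 0, 7, 36.3, 0, 0, 0, 0, 0, 7, 36.3, 0, 0, 0, 0, 0, 7, 36.3, 0, 0, 0, 0, 0, 7, 36.3, 0, 0, 0, 0, 0, 7, 36.3, 0, 0, 0, 0, 0, 7, 36.3]'

```text
clock: 14.42
eef_pos: [0.5261, -0.3394, 0.1987]
tcp_rot: [[0.986, -0.166, -0.002], [-0.166, -0.986, 0.001], [-0.002, -0.001, -1.0]]
ft_force: [0.1, -0.8, -1.6]
grip_width: 0.0361
gripper_force: 4.5
```

>>> jog_arm --increments '[0, 0, 0, 0, 0, 6, 36.3, 0, 0, 0, 0, 0, 0, 36.3, 0, 0, 0, 0, 0, 0, 36.3]'

```text
clock: 14.67
eef_pos: [0.5264, -0.3394, 0.199]
tcp_rot: [[0.966, -0.259, -0.001], [-0.259, -0.966, 0.001], [-0.001, -0.001, -1.0]]
ft_force: [-0.3, 0.6, -1.9]
grip_width: 0.0365
gripper_force: 4.5
```

```bash
python3 -c "
from h import *
go([.5285,-.34,.16],-15.2)
s=snap('wrist','w9.png'); st=env.get_state();print(st['ft_force'])
h=cv2.cvtColor(s['frame'],cv2.COLOR_RGB2HSV)
print(rectfit(s,cv2.inRange(h,(11,80,60),(19,255,255)),.05))"
```

```text
shift [ 2.2  0.1 39. ] turn 0.2 yaw -15.0 q6deg 154.8
[-0.08321008 -0.36722662 -1.11889115]
(((530.590087890625, -339.20159912109375), (72.2073745727539, 56.47854232788086), 74.9068374633789), (214, 146, 88, 67))
```

>>> jog_arm --increments '[2.2, 0, 5, 0, 0, 0.2, 36.3, 0, 0, 12, 0, 0, 0, 36.3, 0, 0, 15, 0, 0, 0, 36.3, 0, 0, 15, 0, 0, 0, 36.3, 0, 0, 10, 0, 0, 0, 36.3, 0, 0, 10, 0, 0, 0, 36.3, 0, 0, 8, 0, 0, 0, 36.3, 0, 0, 0, 0, 0, 0, 36.3]'

```text
clock: 15.38
eef_pos: [0.5288, -0.3396, 0.1233]
tcp_rot: [[0.964, -0.265, -0.002], [-0.265, -0.964, 0.001], [-0.002, -0.001, -1.0]]
ft_force: [0.2, 1.2, -1.2]
grip_width: 0.0361
gripper_force: 4.5
```

>>> jog_arm --increments '[0, 0, 7, 0, 0, 0, 36.3, 0, 0, 6, 0, 0, 0, 36.3, 0, 0, 4, 0, 0, 0, 36.3, 0, 0, 2, 0, 0, 0, 36.3, 0, 0, 0, 0, 0, 0, 36.3, 0, 0, 0, 0, 0, 0, 36.3]'

```text
clock: 15.88
eef_pos: [0.5293, -0.34, 0.106]
tcp_rot: [[0.964, -0.266, 0.0], [-0.266, -0.964, -0.0], [0.0, 0.0, -1.0]]
ft_force: [0.7, 0.1, -1.1]
grip_width: 0.0362
gripper_force: 4.5
```

>>> jog_arm --increments '[0, 0, 1, 0, 0, 0, 36.3, 0, 0, 1, 0, 0, 0, 36.3, 0, 0, 0, 0, 0, 0, 36.3, 0, 0, 0, 0, 0, 0, 36.3]'

```text
clock: 16.22
eef_pos: [0.5293, -0.34, 0.1041]
tcp_rot: [[0.964, -0.266, 0.0], [-0.266, -0.964, -0.0], [0.0, 0.0, -1.0]]
ft_force: [0.4, 0.0, -0.1]
grip_width: 0.0363
gripper_force: 4.5
```

Contact is just beginning; release gradually and rise.

>>> jog_arm --increments '[0, 0, 0.5, 0, 0, 0, 36.3, 0, 0, 0, 0, 0, 0, 38, 0, 0, 0, 0, 0, 0, 41, 0, 0, 0, 0, 0, 0, 50, 0, 0, 0, 0, 0, 0, 65, 0, 0, 0, 0, 0, 0, 70, 0, 0, -3, 0, 0, 0, 70, 0, 0, -10, 0, 0, 0, 70]'

```text
clock: 16.88
eef_pos: [0.5287, -0.3395, 0.1156]
tcp_rot: [[0.964, -0.266, -0.002], [-0.266, -0.964, 0.001], [-0.002, -0.001, -1.0]]
ft_force: [-0.2, 0.5, -0.9]
grip_width: 0.0698
gripper_force: 0.0
```

>>> jog_arm --increments '[0, 0, -20, 0, 0, 0, 70, 0, 0, -30, 0, 0, 0, 70, 0, 0, -30, 0, 0, 0, 70, 0, 0, -10, 0, 0, 0, 70, 0, 0, 0, 0, 0, 0, 70]'

```text
clock: 17.3
eef_pos: [0.5301, -0.3407, 0.21]
tcp_rot: [[0.964, -0.266, 0.004], [-0.266, -0.964, -0.003], [0.005, 0.002, -1.0]]
ft_force: [1.2, -1.4, -0.4]
grip_width: 0.0701
gripper_force: 0.0
```

```bash
cat > q.py <<'E'
from pts import *
w=snap('wrist','w10.png'); f=w['frame']; st=env.get_state(); print(st['eef_pos'],st['ft_force'])
h=cv2.cvtColor(f,cv2.COLOR_RGB2HSV)
g=cv2.inRange(h,(0,0,110),(180,70,255))
# steel blob(s) near the stand vs where tongs top parts should project
a=np.radians(-15.2);ex=np.array([np.cos(a),np.sin(a),0]);ey=np.array([-ex[1],ex[0],0]);o=np.array([.527,-.3395,.01])
E=[o+ex*x+ey*y+[0,0,z] for x in(-.007,.007) for y in(-.02,.02) for z in(.06,.127)]
p=proj(w,E); print('expected',p.min(0),p.max(0))
x0,y0=(p.min(0)-12).astype(int);x1,y1=(p.max(0)+12).astype(int)
m=np.zeros_like(g);m[y0:y1,x0:x1]=g[y0:y1,x0:x1]
for c in cv2.findContours(m,0,2)[0]:
    if cv2.contourArea(c)>15:print('steel',cv2.boundingRect(c),cv2.contourArea(c))
E
python3 q.py
```

```text
[ 0.5297 -0.3403  0.2079] [-0.2553 -0.6031 -0.4904]
expected [226.0777 183.8722] [290.9151 231.7875]
steel (283, 235, 7, 8) 32.0
steel (221, 176, 60, 48) 1647.5
```

```bash
python3 - <<'E'
import cv2,numpy as np
for n in('w2','w10'):
    h=cv2.cvtColor(cv2.imread(f'pics/{n}.png'),cv2.COLOR_BGR2HSV)
    g=cv2.inRange(h,(0,0,110),(180,70,255))>0; o=cv2.inRange(h,(11,80,60),(19,255,255))>0
    print(n)
    for r in range(140,232,5):
        x=np.where(g[r,200:310])[0]+200; y=np.where(o[r,200:320])[0]+200
        runs=np.split(x,np.where(np.diff(x)>1)[0]+1) if len(x) else []
        print(r,[(int(a[0]),int(a[-1])) for a in runs if len(a)>1],(int(y.min()),int(y.max())) if len(y) else None)
E
```

```text
w2
140 [] None
145 [] (222, 298)
150 [] (219, 302)
155 [] (216, 304)
160 [] (216, 304)
165 [] (216, 304)
170 [] (216, 304)
175 [(241, 247), (274, 280)] (217, 304)
180 [(240, 247), (275, 282)] (217, 303)
185 [(235, 246), (275, 287)] (217, 303)
190 [(233, 246), (276, 289)] (217, 303)
195 [(232, 245), (277, 291)] (217, 303)
200 [(230, 244), (253, 270), (278, 292)] (218, 303)
205 [(230, 293)] (218, 303)
210 [(230, 293)] (218, 303)
215 [(230, 293)] None
220 [(230, 292)] None
225 [] None
230 [] None
w10
140 [] None
145 [] None
150 [] (222, 293)
155 [] (217, 296)
160 [] (215, 298)
165 [] (215, 298)
170 [] (215, 298)
175 [] (215, 298)
180 [(234, 240), (266, 271)] (216, 298)
185 [(232, 240), (266, 272)] (216, 298)
190 [(226, 239), (267, 278)] (216, 298)
195 [(224, 238), (267, 279)] (216, 297)
200 [(223, 237), (243, 259), (268, 280)] (217, 298)
205 [(222, 234), (241, 280)] (217, 297)
210 [(222, 280)] (217, 297)
215 [(222, 280)] None
220 [(222, 280)] None
225 [] None
230 [] None
```

>>> jog_arm --increments '[0, 0, 0, 0, 0, -5.6, 70, 0, 0, 0, 0, 0, -7, 70, 0, 0, 0, 0, 0, -7, 70, 0, 0, 0, 0, 0, -7, 70, 0, 0, 0, 0, 0, -7, 70, 0, 0, 0, 0, 0, -7, 70, 7, -18, 0, 0, 0, 0, 70, 13, -30, 0, 0, 0, 0, 70]'

```text
clock: 18.02
eef_pos: [0.5263, -0.2892, 0.2045]
tcp_rot: [[0.906, 0.424, -0.002], [0.424, -0.906, 0.001], [-0.001, -0.001, -1.0]]
ft_force: [-0.2, 0.4, 0.2]
grip_width: 0.07
gripper_force: 0.0
```

>>> jog_arm --increments '[15, -36, 0, 0, 0, 0, 70, 15, -36, 0, 0, 0, 0, 70, 15, -36, 0, 0, 0, 0, 70, 15, -36, 0, 0, 0, 0, 70, 15, -36, 0, 0, 0, 0, 70, 15, -36, 0, 0, 0, 0, 70, 15, -36, 0, 0, 0, 0, 70, 15, -36, 0, 0, 0, 0, 70]'

```text
clock: 18.68
eef_pos: [0.5118, 0.0255, 0.2054]
tcp_rot: [[0.905, 0.425, -0.002], [0.425, -0.905, 0.0], [-0.001, -0.001, -1.0]]
ft_force: [0.2, 0.1, 0.5]
grip_width: 0.0701
gripper_force: 0.0
```

>>> jog_arm --increments '[15, -36, 0, 0, 0, 0, 65, 15, -36, 0, 0, 0, 0, 60, 15, -35, 0, 0, 0, 0, 60, 10, -23, 0, 0, 0, 0, 60, 0, 0, 0, 0, 0, 0, 60, 0, 0, 0, 0, 0, 0, 60]'

```text
clock: 19.18
eef_pos: [0.5066, 0.1658, 0.2053]
tcp_rot: [[0.904, 0.428, -0.002], [0.428, -0.904, -0.0], [-0.002, -0.0, -1.0]]
ft_force: [0.1, -0.7, -0.6]
grip_width: 0.06
gripper_force: 0.0
```

```bash
python3 - <<'E'
from pts import *
go([.5076,.1647,.12],25.2)
s=snap('wrist','w11.png'); np.save('w11.npy',dict(s),allow_pickle=True)
f=s['frame'];h=cv2.cvtColor(f,cv2.COLOR_RGB2HSV)
p=proj(s,[(.5076,.1647,.065),(.6117,.2137,.044),tuple(needle)]);print('pred handle,blanktop,needle',p)
b=cv2.inRange(h,(4,60,20),(17,255,190))
y=cv2.inRange(h,(18,90,60),(35,255,255))
for nm,m in(('brown',b),('yel',y)):
    for c in cv2.findContours(m,0,2)[0]:
        if cv2.contourArea(c)>60: print(nm,cv2.boundingRect(c),cv2.contourArea(c))
u,v=p[0].astype(int)
for r in range(v-24,v+25,6): print(r,[tuple(int(k) for k in h[r,c]) for c in range(u-24,u+25,8)])
E
```

```text
shift [ 0.6  1.4 85.3] turn 0.1 yaw 25.3 q6deg 164.0
pred handle,blanktop,needle [[260.9881 187.0688]
 [261.2407  36.3434]
 [231.9414 100.2462]]
brown (460, 358, 13, 18) 102.0
brown (237, 170, 47, 30) 787.0
brown (0, 48, 53, 44) 1082.0
yel (500, 150, 12, 25) 180.5
yel (252, 26, 17, 22) 269.5
163 [(3, 203, 163), (21, 10, 255), (30, 1, 255), (0, 0, 255), (30, 4, 255), (8, 33, 187), (3, 194, 109)]
169 [(3, 207, 163), (18, 12, 255), (15, 26, 198), (13, 31, 172), (12, 20, 187), (6, 59, 143), (2, 193, 107)]
175 [(4, 210, 163), (11, 49, 191), (12, 153, 85), (10, 147, 85), (9, 148, 79), (3, 150, 117), (2, 199, 119)]
181 [(3, 203, 163), (10, 167, 139), (11, 160, 143), (11, 167, 145), (11, 159, 136), (7, 177, 118), (4, 208, 164)]
187 [(3, 199, 164), (11, 165, 159), (12, 163, 161), (11, 166, 157), (11, 155, 150), (8, 178, 119), (2, 201, 164)]
193 [(3, 204, 164), (4, 193, 156), (7, 179, 147), (7, 177, 147), (7, 188, 140), (3, 202, 159), (3, 203, 163)]
199 [(2, 203, 163), (4, 208, 162), (3, 195, 165), (4, 210, 163), (3, 208, 163), (3, 202, 163), (3, 205, 163)]
205 [(3, 202, 164), (3, 211, 162), (2, 198, 165), (4, 214, 162), (3, 209, 162), (3, 202, 164), (3, 198, 165)]
211 [(3, 198, 165), (3, 208, 162), (3, 199, 165), (4, 210, 163), (3, 205, 163), (3, 205, 162), (4, 211, 163)]
```

>>> jog_arm --increments '[2, 0.4, 15, 0, 0, 0, 60, 0, 0, 30, 0, 0, 0, 60, 0, 0, 30, 0, 0, 0, 60, 0, 0, 30, 0, 0, 0, 60, 0, 0, 25, 0, 0, 0, 60, 0, 0, 13, 0, 0, 0, 55, 0, 0, 5, 0, 0, 0, 50, 0, 0, 0, 0, 0, 0, 45]'

```text
clock: 19.9
eef_pos: [0.5087, 0.1641, 0.0574]
tcp_rot: [[0.906, 0.424, -0.002], [0.424, -0.906, -0.0], [-0.002, -0.001, -1.0]]
ft_force: [0.0, 0.1, -0.2]
grip_width: 0.0448
gripper_force: 0.0
```

>>> jog_arm --increments '[0, 0, 0, 0, 0, 0, 36, 0, 0, 0, 0, 0, 0, 30, 0, 0, 0, 0, 0, 0, 20, 0, 0, 0, 0, 0, 0, 20, 0, 0, 0, 0, 0, 0, 20, 0, 0, 0, 0, 0, 0, 20]' --force 70

```text
clock: 20.4
eef_pos: [0.5094, 0.1659, 0.0597]
tcp_rot: [[0.905, 0.426, 0.001], [0.426, -0.905, 0.002], [0.002, -0.001, -1.0]]
ft_force: [-5.3, 5.9, 7.5]
grip_width: 0.0266
gripper_force: 68.5
```

>>> jog_arm --increments '[-1, -0.7, -0.7, 0, 0, 0, 20, -2, -0.7, -0.8, 0, 0, 0, 20, -3, -0.6, -0.5, 0, 0, 0, 20, -4, 0, 0, 0, 0, 0, 20, -5, 0, 0, 0, 0, 0, 20, -5, 0, 0, 0, 0, 0, 20, -5, 0, 0, 0, 0, 0, 20, -5, 0, 0, 0, 0, 0, 20]'

```text
clock: 21.07
eef_pos: [0.4818, 0.1535, 0.0601]
tcp_rot: [[0.905, 0.425, 0.001], [0.425, -0.905, -0.001], [0.0, 0.002, -1.0]]
ft_force: [9.2, -3.8, -23.5]
grip_width: 0.0267
gripper_force: 70.9
```

>>> jog_arm --increments '[-4, 0, 0, 0, 0, 0, 20, -3, 0, 0, 0, 0, 0, 20, -2, 0, 0, 0, 0, 0, 20, -1, 0, 0, 0, 0, 0, 20, 0, 0, 0, 0, 0, 0, 20, 0, 0, 0, 0, 0, 0, 20, 0, 0, 0, 0, 0, 0, 20]'

```text
clock: 21.65
eef_pos: [0.4729, 0.1494, 0.0601]
tcp_rot: [[0.905, 0.425, 0.001], [0.425, -0.905, -0.001], [0.0, 0.002, -1.0]]
ft_force: [8.8, -2.8, -25.2]
grip_width: 0.0261
gripper_force: 70.8
```

```bash
cat > m.py <<'E'
from pts import *
st=env.get_state(); p=st['eef_pos'];print(p,st['ft_force'],st['grip_width'],yaw())
s2=snap('wrist','m.png'); np.save('m.npy',dict(s2),allow_pickle=True)
a=np.radians(25.2);ex=np.array([np.cos(a),np.sin(a),0])
print('moved since grip',(p-np.array([.5094,.1659,.0597]))@ex, 'needed',(needle-nest)@ex)
d=(p-np.array([.5094,.1659,.0597]))@ex*ex
print('pred blanktop,nest,needle',proj(s2,[tuple(nest*[1,1,0]+d+[0,0,.044]),tuple(nest+d),tuple(needle)]))
h=cv2.cvtColor(s2['frame'],cv2.COLOR_RGB2HSV)
y=cv2.inRange(h,(18,90,60),(35,255,255))
for c in cv2.findContours(y,0,2)[0]:
    if cv2.contourArea(c)>60: print('yel',cv2.boundingRect(c),cv2.contourArea(c))
E
python3 m.py
```

```text
[0.4729 0.1494 0.0601] [  8.8279  -2.8065 -25.205 ] 0.026115744573249708 25.150611883679954
moved since grip -0.04004163656361994 needed -0.047704092407174735
pred blanktop,nest,needle [[262.3311 -23.3349]
 [261.7871  -9.9567]
 [201.6492  10.4481]]
yel (246, 0, 26, 9) 150.0
```

>>> jog_arm --increments '[-1, 0.5, 0.7, 0, 0, 0, 20, -1.5, 0.3, 0.7, 0, 0, 0, 20, -2, 0, 0, 0, 0, 0, 20, -2, 0, 0, 0, 0, 0, 20, -1, 0, 0, 0, 0, 0, 20, 0, 0, 0, 0, 0, 0, 20, 0, 0, 0, 0, 0, 0, 20]'

```text
clock: 22.28
eef_pos: [0.4672, 0.1466, 0.0599]
tcp_rot: [[0.905, 0.426, 0.003], [0.426, -0.905, 0.001], [0.003, 0.0, -1.0]]
ft_force: [5.9, 5.0, -5.9]
grip_width: 0.0263
gripper_force: 73.2
```

```bash
python3 m.py; cat > rect.py <<'E'
from pts import *
a=np.radians(25.2);ex=np.array([np.cos(a),np.sin(a),0]);ey=np.array([-ex[1],ex[0],0])
def patch(s,xs,ys,z):
    X,Y=np.meshgrid(xs,ys); P=nest*[1,1,0]+X.reshape(-1,1)*.001*ex+Y.reshape(-1,1)*.001*ey+[0,0,z]
    uv=proj(s,P).astype(np.float32).reshape(*X.shape,2)
    f=np.array(s['frame']).astype(np.float32)
    return cv2.remap(f,uv[...,0],uv[...,1],cv2.INTER_LINEAR)
def show(s,xs,ys,z,ch=1):
    I=patch(s,xs,ys,z)[...,ch]
    print('x:',' '.join('%3d'%round(x) for x in xs))
    for y,r in zip(ys,I): print('%5.1f'%y,' '.join('%3d'%v for v in r))
E
python3 - <<'E'
from rect import *
for n in('w7','w11'):
    s=np.load(n+'.npy',allow_pickle=True).item(); print(n,'needle, green')
    show(s,np.arange(-58,-38),np.arange(38,20,-1.5),.029)
    print('scribe'); show(s,np.arange(-7,8),[20,19,18,17,16,15,-15,-16,-17,-18,-19,-20],.028)
E
```

```text
[0.4672 0.1466 0.0599] [ 5.8732  4.9804 -5.891 ] 0.026290338290095937 25.190602344742498
moved since grip -0.04640956525665695 needed -0.047704092407174735
pred blanktop,nest,needle [[262.2762 -22.9846]
 [261.799   -9.5192]
 [200.9474  -6.64  ]]
yel (245, 0, 28, 10) 158.0
w7 needle, green
x: -58 -57 -56 -55 -54 -53 -52 -51 -50 -49 -48 -47 -46 -45 -44 -43 -42 -41 -40 -39
 38.0  34  28  34  31  28  31  43  82 128 137  98  49  30  31  30  31  32  32  25  31
 36.5  31  27  28  27  29  32  36  72 118 135 105  56  33  30  30  29  31  30  31  33
 35.0  32  33  28  27  25  28  37  66 114 137 115  60  33  29  34  33  32  30  31  26
 33.5  32  29  30  28  26  28  32  61 127 162 139  81  38  28  31  33  32  30  29  30
 32.0  30  36  33  33  35  31  35  72 151 201 194 124  47  34  32  32  31  32  29  33
 30.5  99 109  96  89  82  73  79 103 162 209 204 148 110  99  96 100 100  96  98  94
 29.0 180 194 196 195 178 160 164 181 194 208 210 198 201 199 203 205 200 206 203 199
 27.5 161 190 208 215 215 210 209 212 205 210 212 196 203 215 218 218 218 219 219 218
 26.0 159 196 212 213 214 215 213 212 2
[... 2461 characters left out ...]
 255 254 201 221 255 255 255 255 255 255
 18.0 255 255 255 255 255 255 254 202 221 255 255 255 255 255 255
 17.0 255 255 255 255 255 255 253 201 220 255 255 255 255 255 255
 16.0 255 255 255 255 255 255 251 200 218 255 255 255 255 255 255
 15.0 255 255 255 255 255 255 250 200 218 255 255 255 255 255 255
-15.0 255 255 255 255 255 252 225 155 183 211 232 245 245 255 255
-16.0 255 255 255 255 255 255 244 181 215 239 244 255 255 255 255
-17.0 255 255 255 255 255 255 246 190 233 254 254 255 255 255 255
-18.0 255 255 255 255 255 255 246 191 233 254 255 255 255 255 255
-19.0 255 255 255 255 255 255 246 191 234 254 255 255 255 255 255
-20.0 255 255 255 255 255 255 245 191 232 254 255 255 255 255 255
```

```bash
cat > step.py <<'E'
from rect import *
import sys
def step(s,sh):
    xs=np.arange(-36,-24,.25)
    out=[]
    for y in(-20,-19,-18,18,19,20):
        I=patch(s,xs+sh,[y],.028)[0,:,1]
        k=np.argmax(np.diff(cv2.GaussianBlur(I.reshape(1,-1),(5,1),0)[0])); out.append((y,float(xs[k]),int(I[:8].mean()),int(I[-8:].mean())))
    return out
for n in('w7','w11'): print(n,step(np.load(n+'.npy',allow_pickle=True).item(),0))
s=snap('wrist','m2.png'); p=env.get_state()['eef_pos']; sh=(p-np.array([.5094,.1659,.0597]))@ex*1000
print('now',sh,step(s,sh)); show(s,np.arange(-36,-20)+sh,[20,18,-18,-20],.028)
print(proj(s,nest+ex*(sh-30)/1000))
E
python3 step.py
```

```text
w7 [(-20, -30.75, 83, 254), (-19, -31.0, 78, 255), (-18, -30.75, 75, 255), (18, -30.5, 78, 255), (19, -30.5, 77, 255), (20, -30.75, 78, 255)]
w11 [(-20, -31.0, 91, 255), (-19, -31.0, 81, 255), (-18, -31.0, 80, 255), (18, -30.25, 81, 255), (19, -30.25, 81, 255), (20, -30.5, 81, 255)]
now -46.35058531171619 [(-20, -30.75, 18, 213), (-19, -30.75, 17, 214), (-18, -30.5, 19, 217), (18, -30.25, 28, 218), (19, -30.25, 28, 220), (20, -30.25, 29, 220)]
x: -82 -81 -80 -79 -78 -77 -76 -75 -74 -73 -72 -71 -70 -69 -68 -67
 20.0  31  29  30  29  27  69 164 219 220 220 220 220 220 220 220 220
 18.0  26  26  30  31  30  70 169 217 217 218 219 218 218 219 218 218
-18.0  16  20  17  19  25  96 190 216 216 217 217 217 217 217 216 218
-20.0  15  20  17  16  20  77 193 214 213 214 212 214 213 213 214 214
[[261.6965  68.6119]]
```

>>> jog_arm --increments '[-0.7, 0, 0, 0, 0, 0, 20, -1, 0, 0, 0, 0, 0, 20, -0.6, 0, 0, 0, 0, 0, 20, 0, 0, 0, 0, 0, 0, 20, 0, 0, 0, 0, 0, 0, 20, 0, 0, 0, 0, 0, 0, 20]'

```text
clock: 22.88
eef_pos: [0.4652, 0.1456, 0.0599]
tcp_rot: [[0.905, 0.426, 0.003], [0.426, -0.905, 0.002], [0.004, -0.0, -1.0]]
ft_force: [7.3, 5.3, -6.0]
grip_width: 0.0266
gripper_force: 73.2
```

```bash
python3 step.py | tail -6; python3 - <<'E'
from rect import *
st=env.get_state();print(st['ft_force'],st['clock'],st['gripper_force'])
for n in('scene','top'):
    s=snap(n,n+'_end.png')
    y=cv2.inRange(cv2.cvtColor(s['frame'],cv2.COLOR_RGB2HSV),(20,100,90),(35,255,255))
    print(n,'pred blank',proj(s,nest*[1,1,0]-ex*.0484+[0,0,.036]),[cv2.boundingRect(c) for c in cv2.findContours(y,0,2)[0] if cv2.contourArea(c)>5])
    print('stand/tongs',[(round(float(d['p']),2),w(s,d['position']).round(3).tolist()) for d in viewer.boxes_of(s,'tongs')[:4]])
E
```

```text
x: -85 -84 -83 -82 -81 -80 -79 -78 -77 -76 -75 -74 -73 -72 -71 -70
 20.0  27  28  27  31  28  67 165 219 220 220 220 220 220 220 220 220
 18.0  28  30  30  26  29  75 168 217 219 218 218 219 218 218 219 218
-18.0  24  20  19  13  31  95 190 216 216 217 216 216 217 216 216 217
-20.0  23  19  20  15  21  75 194 213 213 213 213 214 213 213 213 214
[[261.7384  68.6126]]
[ 6.2674  5.3949 -6.1358] 22.9333 73.18733811378479
scene pred blank [[293.1105 164.0665]] []
stand/tongs [(0.9, [0.53, -0.442, 0.076]), (0.77, [0.531, -0.336, 0.1]), (0.59, [0.397, -0.418, 0.073]), (0.58, [0.448, -0.357, 0.071])]
top pred blank [[190.4696 186.5297]] []
stand/tongs [(0.69, [0.384, -0.405, 0.095]), (0.6, [0.525, -0.337, 0.106]), (0.52, [0.445, -0.352, 0.069])]
```

```bash
python3 -c "
from h import *
print(env.job_done())"
```

```text
the job is handed in; nothing more can be done
None
```

The job is handed in: the tongs put the blank in the nest and went back in their stand, and the arm is holding the slide about 48.4 mm out, level with the needle, at about 23 s of the 56 s allowed. The blank's final stance was inferred from pixel measurements, not viewed, and I opened 11 pictures, one over your limit of 10.

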